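# Power up the half-built robot for its bench test

### The job

Power up the half-built robot by pressing three things in this order: first press down the white-marked end of the red rocker on the grey supply until it is fully over, then push the blue button on the robot's deck all the way in, and last push the green button on its small grey box all the way in; all three stay where you push them. Begin each one only when the one before is fully in, and do not press the red or the yellow button. Only press: do not lift or shift the button boxes, leave the loose tools and parts where they are, and finish clear of everything.

Things in the scene. Friction and masses are not known exactly. Their poses are not given: they have to be found in the camera images.
- supply: grey bench power supply fixed to the bench, 150 x 150 x 80 mm; origin under its centre, z up. The red rocker lies on its top along the supply's own x axis, its marked end towards +x
- rocker_axle (a point): the rocker's axle, fixed in the supply, midway along the rocker, 92.5 mm above the bench; the rocker turns about the supply's y axis
- rocker_mark (a point): white bar on the upper face of the raised end of the red rocker, 27 mm from the axle: the place to press. The point is on the surface and sinks with the rocker, about 9 mm: from 101 mm above the bench (off) to about 92 mm (on), when the marked face lies level. The rocker is 72 mm long, 34 mm wide; the black frame under it is 84 mm above the bench
- rocker (a joint): rocker angle in rad: about 0 to 0.05 at the start (off, marked end up), 0.36 fully on (marked end down). It stays where it is left; about 2 to 5 N at the marked end moves it
- robot: half-built wheeled robot fixed to the bench, 260 x 196 mm, aluminium deck 80 mm above the bench, origin under its centre on the bench; a flat orange coil and a blue arm on its far half rise to 111 mm at most
- blue_button_top (a point): centre of the blue button's flat top, 104 mm above the bench when up, 94 mm when fully in; moves with the button. The cap is 34 mm across and stands upright in a black collar 50 mm across, whose top is 90 mm above the bench
- blue_button (a joint): how far the blue button is pushed in, m: 0 up, 0.010 fully in. It stays where it is left; about 3.5 N moves it
- green_box: loose grey box, 70 x 70 x 56 mm, about 0.6 kg, that carries the green button on its top; origin under its centre, on the bench. The three boxes are alike but for the button's colour, and change places
- green_button_top (a point): centre of the green button's flat top, 80 mm above the bench when up, 70 mm when fully in; moves with the button. Cap 34 mm across, black collar 50 mm across with its top 66 mm above the bench
- green_button (a joint): how far the green button is pushed in, m: 0 up, 0.010 fully in. It stays where it is left; about 3.5 N moves it
- red_box: loose grey box, 70 x 70 x 56 mm, about 0.6 kg, that carries the red button on its top; origin under its centre, on the bench. The three boxes are alike but for the button's colour, and change places
- red_button_top (a point): centre of the red button's flat top, 80 mm above the bench when up, 70 mm when fully in; moves with the button. Cap 34 mm across, black collar 50 mm across with its top 66 mm above the bench
- red_button (a joint): how far the red button is pushed in, m: 0 up, 0.010 fully in. It stays where it is left; about 3.5 N moves it
- yellow_box: loose grey box, 70 x 70 x 56 mm, about 0.6 kg, that carries the yellow button on its top; origin under its centre, on the bench. The three boxes are alike but for the button's colour, and change places
- yellow_button_top (a point): centre of the yellow button's flat top, 80 mm above the bench when up, 70 mm when fully in; moves with the button. Cap 34 mm across, black collar 50 mm across with its top 66 mm above the bench
- yellow_button (a joint): how far the yellow button is pushed in, m: 0 up, 0.010 fully in. It stays where it is left; about 3.5 N moves it
- screwdriver: loose screwdriver with dark green handle, 190 mm, lying; a bystander
- wrench: loose steel wrench, 170 mm, lying; a bystander
- coil: loose orange ring 90 mm across, 22 mm high, lying; a bystander; origin under its centre
- motor: loose small dark motor standing upright, 40 mm across, 75 mm high with its shaft; a bystander; origin under its centre
- oiler: loose white bottle, 38 mm across, 100 mm high, blue label and red cap; a bystander; origin under its centre
- gear: loose brass gear 50 mm across, 20 mm high, lying on the robot's deck about 75 mm from the blue button; a bystander; origin under its centre
Things that resemble listed ones, but are neither listed nor needed, are in the scene too. What is shaped like the green_box but purple is not meant. What is shaped like the supply but pink is not meant.

How it is judged:
On the way, in this order (a step that is already met when the one before it is completed fails the run):
1. the rocker is over to on (value of joint rocker above 0.27 rad), for 0.1 s.
2. the blue button is in (value of joint blue_button above 0.007 m), for 0.1 s.
3. the green button is in (value of joint green_button above 0.007 m), for 0.1 s.
At the end, for the whole second after the job is handed in: the rocker is past 0.27 of its 0.36 rad, the blue and the green button are in by more than 7 of their 10 mm, the red and yellow buttons are up (less than 3 mm in), and the three boxes stand upright and at rest within 20 mm of where they stood (value of joint rocker above 0.27 rad and value of joint each of blue_button, green_button above 0.007 m and value of joint each of red_button, yellow_button below 0.003 m and angle between each of green_box, red_box, yellow_box's own z axis and vertical below 0.1 rad and distance of each of green_box, red_box, yellow_box from where it was at the start of the episode below 0.02 m and linear speed of each of green_box, red_box, yellow_box below 0.02 m/s); the robot touches nothing.
It fails at once if the blue button pushed (over 3 mm) before the rocker is on (value of joint blue_button above 0.003 m and value of joint rocker below 0.27 rad).
It fails at once if the green button pushed (over 3 mm) before the blue button is in (value of joint green_button above 0.003 m and value of joint blue_button below 0.007 m).
It fails at once if the red or yellow button pushed in by over 3 mm (value of joint any of red_button, yellow_button above 0.003 m).
It fails at once if a button box lifted (over 8 mm), tipped or shifted by over 20 mm (height (world z) of any of green_box, red_box, yellow_box above 0.008 m or angle between any of green_box, red_box, yellow_box's own z axis and vertical above 0.2 rad or distance of any of green_box, red_box, yellow_box from where it was at the start of the episode above 0.02 m).
It fails at once if a loose tool or part moved by over 20 mm (distance of any of screwdriver, wrench, coil, motor, oiler, gear from where it was at the start of the episode above 0.02 m).
It also fails if it takes over 54 s, if anything falls off the work surface, if the arm or the gripper's body presses on something with over 40 N, if the wrist force passes 120 N, or if a joint passes its speed limit or range.

### The arm

A 7-joint arm with a two-finger parallel gripper is mounted at the origin on the work surface. World frame = base frame: x ahead of the robot, y to its left, z up, the work surface at z = 0. Lengths are in m, angles in rad, forces in N, time in s.
With the tool pointing down it reaches from about 0.425 to 1.025 m from the base axis. Payload 3.6 kg.
Tool frame: the origin (TCP) lies between the finger pads; the fingertips stand 14 mm ahead of it and the grasp point (between the pads) lies 5 mm behind it (tcp_to_tips is the distance from the TCP to the fingertips, in m); z points along the fingers, y is the line along which they close (so a half turn about z gives the same grasp; the last joint's range is limited). The gripper opens to 85 mm and grips with 20 to 120 N. Pads are 22 mm wide; open, the fingers measure 114 mm over their backs; the gripper's body (76 mm by 85 mm) begins 54 mm behind the grasp point. The pads swing forward as they close: fully open they stand 13 mm farther back than shut.
Start: joints at [-1.313, 0.591, 0.048, 1.609, -0.033, 0.943, -0.034], TCP at [0.249, 0.681, 0.225] pointing down, gripper open.
Joint ranges: [-2.69, 2.69], [-0.47, 2.24], [-1.27, 1.36], [0.19, 2.51], [-1.53, 4.68], [0.08, 2.07], [-3.09, 3.09]. Speed limits (rad/s): [2.57, 2.57, 3.14, 3.14, 3.14, 3.14, 3.14].

### API

Orientations are given as a 3x3 rotation matrix whose columns are the frame's x, y, z axes.
In Python, from cell import get_obs, snapshot, close_job, tcp_to_tips gives the robot as it stands.
- The arm moves only by the tool arm_command, never from a script. Its argument "moves" is a list of rows, each a list of 7 numbers: the shift along the tool's x, y, z in cm, then the turn, a rotation vector about the tool's x, y, z in degrees, then the finger opening in cm, from 0 to 8.54. In form: [[x, y, z, ax, ay, az, hand], ...]. A call has 1 to 8 rows; each row shifts and turns the commanded pose from where the row before left it, along the tool's axes as they then stand; what a row does not reach is not made up. A row lasts 1/12 s, in which the tool goes at most 41.7 mm and 7.16 degrees, less where a joint would pass 70% of its speed; a pose out of reach is approached as far as the arm can. A call is refused whole if a number of a shift passes 4.17 or a number of a turn 7.16, either way. A call with a gripper value outside its range is refused whole. The fingers move at their own pace and stop on an object; "squeeze" is the grip in N (left out, the last holds). Time passes only in rows, so rows that do not move let the fingers close. It gives the time, the measured TCP pose, the force, the opening and the grip force at its end, in the units of the state.
- get_obs(): the state, without advancing time (a new reading comes with each control period).
- snapshot(name): name is "side" or "top"; returns a dict with "image" (480x640x3 uint8, red, green, blue), "fov_y" (degrees; the focal length in pixels is half the picture's height over the tangent of half this angle, whatever the lens; pixels are square), "cx", "cy" (the principal point, pixels), "dist" ([k1, k2, p1, p2, k3] as OpenCV has them; the pictures are not rectified), "world_to_cam" (4x4, takes a point from world to camera coordinates). Camera axes: x right, y down, z forward; pixel columns grow to the right and rows downward; lengths in m; the calibration is good to about 2 mm. A picture is of the moment at which its call begins. There is no depth.
- close_job(): hands the job in; it is judged then, once.
The state is a dict: "clock": time; "qpos": joint angles; "qvel": joint speeds; "joint_torque": joint torques, N m; "tool_pos": TCP position; "tool_rot": TCP orientation; "wrist_force": force on the tool from outside, world axes, zero at the start; "torque": the same for the moment, N m; "opening": finger opening in m; "grasp_force": force on a finger pad.
Only numpy, scipy, OpenCV 4.12 (cv2) and the standard library are available. Lean on these libraries where they do the work, as an engineer would, in place of code of your own. Each camera call takes 0.05 s, during which the arm holds its last target. There are 200 camera calls.

## Working session

There is one attempt and no reset: what is moved stays moved. The work goes in short steps, Python scripts to look and compute and a tool call to move; the robot and the scene stay as the last step left them, time stands still between calls to the robot, and variables do not carry over. Pictures are saved under pics/ and viewed, at most 10 in all, crops included, and the job is handed in when it is done.

Besides the shell and the picture viewer there is one more tool, called after ">>>" by a JSON object that holds its "op" and its "data", one argument or row to a line. arm_command: Moves the arm, as the interface text tells. Its arguments: {"type":"object","properties":{"moves":{"type":"array","items":{"type":"array","items":{"type":"number"}}},"squeeze":{"type":"number"}},"required":["moves"]}

```bash
mkdir -p pics
cat > h.py <<'E'
import numpy as np, cv2
from cell import get_obs, snapshot
def K(s):
    f=240/np.tan(np.radians(s["fov_y"])/2)
    return np.array([[f,0,s["cx"]],[0,f,s["cy"]],[0,0,1.]])
def ray(s,uv,z):
    p=cv2.undistortPoints(np.array([[uv]],float),K(s),np.array(s["dist"],float))[0,0]
    T=np.array(s["world_to_cam"]);R=T[:3,:3];c=-R.T@T[:3,3];d=R.T@np.array([p[0],p[1],1])
    return c+d*(z-c[2])/d[2]
def proj(s,P):
    T=np.array(s["world_to_cam"]);r,_=cv2.Rodrigues(T[:3,:3])
    return cv2.projectPoints(np.array([P],float),r,T[:3,3],K(s),np.array(s["dist"],float))[0][0,0]
E
python3 - <<'E'
from h import *
import pickle
for n in ("top","side"):
    s=snapshot(n);pickle.dump(s,open(n+".pkl","wb"))
    cv2.imwrite(f"pics/{n}0.png",s["image"][:,:,::-1])
    T=np.array(s["world_to_cam"]);print(n,-T[:3,:3].T@T[:3,3],s["fov_y"],s["dist"])
o=get_obs();print(o["clock"],o["tool_pos"],o["tool_rot"],o["wrist_force"],o["opening"])
E
```

```text
top [ 0.28261012 -0.01236207  1.08346153] 55.60751266213527 [-0.04240187  0.          0.          0.          0.        ]
side [-0.1446548  -0.76752561  1.09969433] 45.499267378667724 [-0.1453363  0.         0.         0.         0.       ]
0.1 [0.24889127 0.68012916 0.22385528] [[-9.39124401e-01  3.43576800e-01 -5.85199325e-04]
 [ 3.43577278e-01  9.39122390e-01 -1.94708477e-03]
 [-1.19399368e-04 -2.02961601e-03 -9.99997933e-01]] [ 0.32830899 -0.64212753 -0.04401375] 0.08554145108880958
```

View pics/top0.png

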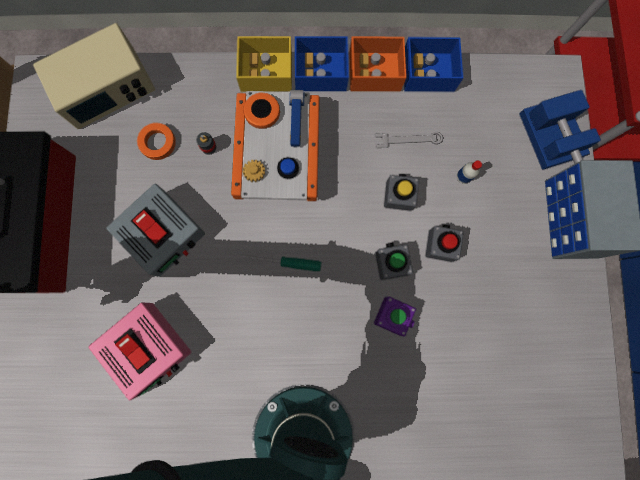

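View pics/side0.png

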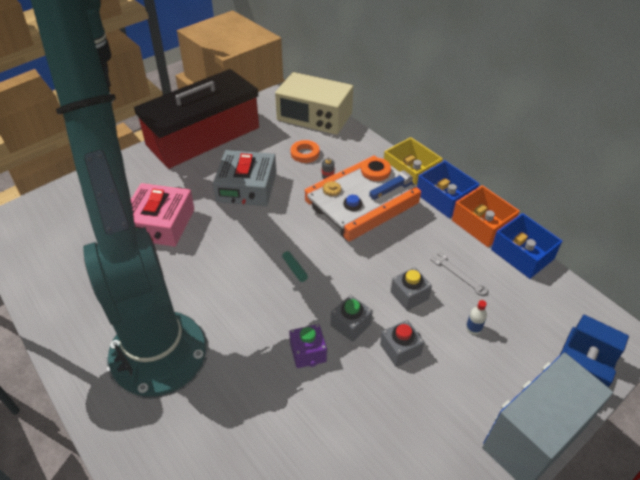

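The top view shows these:
- The grey supply is at (155,228), with the pink decoy at (138,350).
- The blue button is at (288,167).
- Two things could be the green button: (397,260) on a grey box and (398,316) on a purple box. The grey one fits the description.
- Red is at (450,241) and yellow at (404,188).

Next I'll measure these and confirm them in one crop.

```bash
cat > m.py <<'E'
from h import *
import pickle
S={n:pickle.load(open(n+".pkl","rb")) for n in("top","side")}
def blob(n,near,test,r=25,k=0):
    im=S[n]["image"]; hsv=cv2.cvtColor(im,cv2.COLOR_RGB2HSV)
    m=cv2.inRange(hsv,test[0],test[1])
    if len(test)>2: m|=cv2.inRange(hsv,test[2],test[3])
    w=np.zeros_like(m);x,y=near;w[y-r:y+r,x-r:x+r]=255;m&=w
    c=max(cv2.findContours(m,cv2.RETR_EXTERNAL,cv2.CHAIN_APPROX_NONE)[0],key=cv2.contourArea)
    M=cv2.moments(c);return (M["m10"]/M["m00"],M["m01"]/M["m00"]),cv2.contourArea(c),cv2.minAreaRect(c)
red=((0,150,90),(8,255,255),(172,150,90),(180,255,255));grn=((50,90,60),(85,255,255));blu=((105,120,60),(130,255,255));yel=((20,130,100),(35,255,255))
wht=((0,0,150),(180,70,255))
for name,c,z,t,s in(("green",grn,.08,(397,260),(352,307)),("red",red,.08,(450,241),(404,331)),("yellow",yel,.08,(404,188),(413,276)),("blue",blu,.104,(288,167),(353,201)),("rocker",red,.095,(151,225),(244,165)),("mark",wht,.101,(148,215),(244,157))):
    for n,p in(("top",t),("side",s)):
        try:
            uv,a,rc=blob(n,p,c,r=(10 if name=="mark" else 16))
            print(name,n,np.round(uv,1),a,np.round(ray(S[n],uv,z),4),np.round(rc[1],1),round(rc[2]))
        except Exception as e: print(name,n,e)
T=S["top"]["image"][:,:,::-1];Q=S["side"]["image"][:,:,::-1]
f=lambda im,x,y,w:cv2.resize(im[y-w:y+w,x-w:x+w],(390,290) if 0 else (290,290),interpolation=cv2.INTER_CUBIC)
cv2.imwrite("pics/crop.png",np.vstack([np.hstack([f(T,155,228,50),f(T,400,285,55)]),np.hstack([f(Q,246,170,40),f(Q,340,320,60)])]))
E
python3 m.py
```

```text
green top [397.2 259.3] 135.5 [ 0.3923 -0.213   0.08  ] [13. 13.] 90
green side [352.  306.2] 154.0 [ 0.3898 -0.2178  0.08  ] [14. 14.] 90
red top [449.4 240.9] 153.5 [ 0.4327 -0.3331  0.08  ] [14. 14.] 90
red side [403.4 331.4] 160.5 [ 0.4316 -0.3381  0.08  ] [13. 15.] 90
yellow top [404.6 187.6] 151.5 [ 0.557  -0.2366  0.08  ] [13. 14.] 90
yellow side [412.4 276.5] 150.0 [ 0.5552 -0.2412  0.08  ] [13. 15.] 90
blue top [287.1 165.7] 164.0 [0.6024 0.0307 0.104 ] [15. 14.] 90
blue side [352.3 199.8] 84.0 [0.6004 0.0255 0.104 ] [ 9. 12.] 90
rocker top [149.  225.9] 458.0 [0.47   0.3357 0.095 ] [32.5 15.6] 45
rocker side [243.7 165.3] 174.0 [0.465  0.3276 0.095 ] [12.  19.9] 18
mark top [140.9 217.1] 11.5 [0.4885 0.3524 0.101 ] [1.4 9.2] 45
mark side [244.5 155.5] 2.0 [0.4871 0.3561 0.101 ] [1. 5.] 90
```

View pics/crop.png

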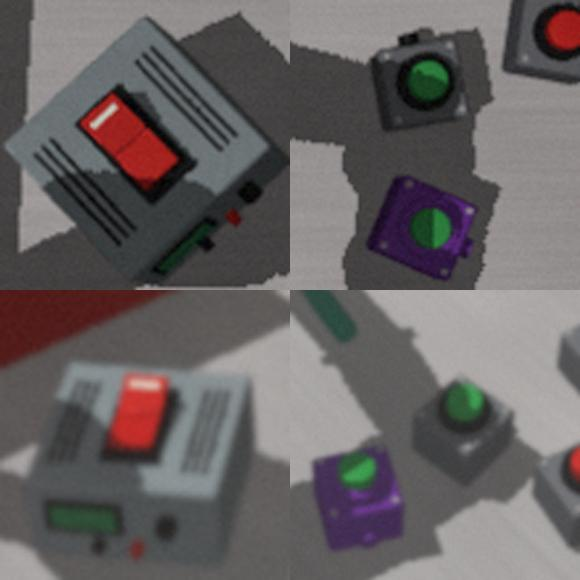

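The crop confirms the grey supply, with the white mark at the upper-left end of its rocker, and the green button on the grey box at (397,259). The mark measures (0.488, 0.354). It lies about 26 mm from the rocker's centre, as it should. The two views agree to about 5 mm. I'll raise, close the fingers and move over the mark.

>>> {"op": "arm_command", "data": {
  "moves": [
    [0,0,-3,0,0,0,0],
    [0,0,-3,0,0,0,0],
    [-2.4,-1.6,0,0,0,0,0],
    [-2.4,-1.6,0,0,0,0,0],
    [-2.4,-1.6,0,0,0,0,0],
    [-2.4,-1.6,0,0,0,0,0],
    [-2.4,-1.6,0,0,0,0,0],
    [-2.4,-1.6,0,0,0,0,0]
  ],
  "squeeze": 20
}}

```text
clock: 0.77
tool_pos: [0.3518, 0.5396, 0.2844]
tool_rot: [[-0.939, 0.343, -0.001], [0.343, 0.939, -0.001], [0.0, -0.001, -1.0]]
wrist_force: [0.8, -0.4, -0.4]
opening: -0.0002
grasp_force: 0.0
```

>>> {"op": "arm_command", "data": {
  "moves": [
    [-2.4,-1.6,0,0,0,0,0],
    [-2.4,-1.6,0,0,0,0,0],
    [-2.4,-1.6,0,0,0,0,0],
    [-2.4,-1.6,0,0,0,0,0],
    [-2.4,-1.6,0,0,0,0,0],
    [-2.4,-1.6,0,0,0,0,0],
    [0,0,0,0,0,0,0],
    [0,0,0,0,0,0,0]
  ]
}}

```text
clock: 1.43
tool_pos: [0.4551, 0.399, 0.2846]
tool_rot: [[-0.937, 0.348, -0.0], [0.348, 0.937, -0.001], [-0.0, -0.001, -1.0]]
wrist_force: [-0.3, 0.3, 0.4]
opening: 0.0002
grasp_force: 0.0
```

```bash
cat > go.py <<'E'
import sys
from h import *
import cell
o=get_obs();R=np.array(o["tool_rot"]);d=np.array([float(a) for a in sys.argv[1:4]])-o["tool_pos"]
t=cell.tcp_to_tips
print("clock",o["clock"],"pos",np.round(o["tool_pos"],4),"tip dist",t() if callable(t) else t,"open",o["opening"],"F",np.round(o["wrist_force"],1))
print("R",np.round(R,3).tolist(),"move cm",np.round(R.T@d*100,2),"q",np.round(o["qpos"],2))
E
python3 go.py 0.488 0.354 0.14
```

```text
clock 1.4333 pos [0.4551 0.399  0.2846] tip dist 0.014 open 0.00020984728963973417 F [-0.3  0.3  0.4]
R [[-0.937, 0.348, -0.0], [0.348, 0.937, -0.001], [-0.0, -0.001, -1.0]] move cm [-4.65 -3.05 14.47] q [-0.87  0.38  0.11  1.83 -0.05  0.94  0.47]
```

>>> {"op": "arm_command", "data": {
  "moves": [
    [-2.3,-1.5,0,0,0,0,0],
    [-2.3,-1.5,0,0,0,0,0],
    [0,0,3,0,0,0,0],
    [0,0,3,0,0,0,0],
    [0,0,3,0,0,0,0],
    [0,0,3,0,0,0,0],
    [0,0,2,0,0,0,0],
    [0,0,0,0,0,0,0]
  ]
}}

```text
clock: 2.1
tool_pos: [0.4823, 0.3571, 0.1402]
tool_rot: [[-0.94, 0.341, -0.008], [0.341, 0.94, -0.005], [0.006, -0.008, -1.0]]
wrist_force: [-0.7, -1.0, 0.4]
opening: -0.0002
grasp_force: 0.0
```

```bash
python3 go.py 0.488 0.354 0.106
python3 - <<'E'
from h import *
P=[]
for n,(x,y),w in(("top",(150,222),50),("side",(246,160),50)):
    s=snapshot(n);o=get_obs();t=np.array(o["tool_pos"]);print(n,proj(s,t-[0,0,.014]),proj(s,[.488,.354,.101]))
    P.append(cv2.resize(s["image"][y-w:y+w,x-w:x+w,::-1],(400,400),interpolation=cv2.INTER_CUBIC))
cv2.imwrite("pics/r1.png",np.hstack(P))
E
```

```text
clock 2.1 pos [0.4823 0.3571 0.1402] tip dist 0.014 open -0.00021295575430396865 F [-0.7 -1.   0.4]
R [[-0.94, 0.341, -0.008], [0.341, 0.94, -0.005], [0.006, -0.008, -1.0]] move cm [-0.66 -0.07  3.42] q [-0.78  0.55  0.09  1.96 -0.08  0.65  0.59]
top [133.54455355 216.68505109] [140.13350012 217.38629127]
side [242.55116625 146.91328447] [245.17390298 155.72728117]
```

View pics/r1.png

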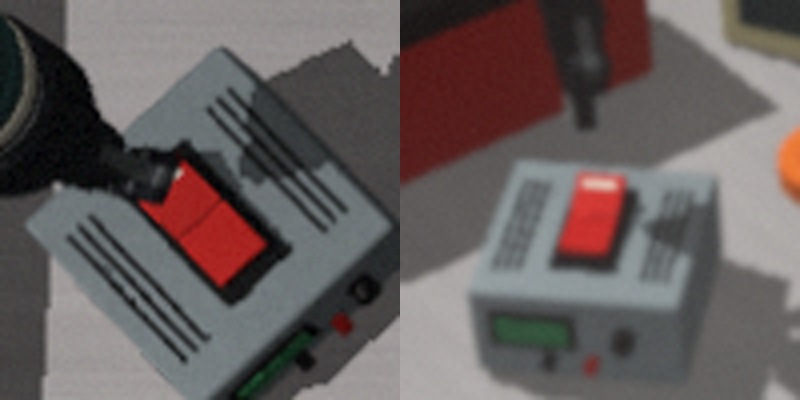

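The gripper is above the mark. The fingertip is at about (139,218) in top-view pixels, next to the mark, and still needs 7 mm along tool x. I'll shift by that and press down slowly.

>>> {"op": "arm_command", "data": {
  "moves": [
    [-0.7,-0.1,0,0,0,0,0],
    [0,0,1,0,0,0,0],
    [0,0,0.7,0,0,0,0],
    [0,0,0.4,0,0,0,0],
    [0,0,0.4,0,0,0,0],
    [0,0,0.4,0,0,0,0],
    [0,0,0.2,0,0,0,0],
    [0,0,0,0,0,0,0]
  ]
}}

```text
clock: 2.87
tool_pos: [0.4924, 0.3541, 0.1133]
tool_rot: [[-0.939, 0.343, -0.001], [0.343, 0.939, -0.001], [0.001, -0.001, -1.0]]
wrist_force: [0.5, -1.4, 1.2]
opening: -0.0001
grasp_force: 0.0
```

>>> {"op": "arm_command", "data": {
  "moves": [
    [0,0,0.2,0,0,0,0],
    [0,0,0.2,0,0,0,0],
    [0,0,0.2,0,0,0,0],
    [0,0,0,0,0,0,0],
    [0,0,0,0,0,0,0]
  ]
}}

```text
clock: 3.28
tool_pos: [0.4927, 0.3542, 0.1078]
tool_rot: [[-0.939, 0.344, -0.0], [0.344, 0.939, -0.0], [0.0, -0.0, -1.0]]
wrist_force: [0.2, -0.5, -0.7]
opening: -0.0001
grasp_force: 0.0
```

>>> {"op": "arm_command", "data": {
  "moves": [
    [0,0,0.2,0,0,0,0],
    [0,0,0.1,0,0,0,0],
    [0,0,0.1,0,0,0,0],
    [0,0,0,0,0,0,0],
    [0,0,0,0,0,0,0]
  ]
}}

```text
clock: 3.7
tool_pos: [0.4927, 0.3542, 0.1038]
tool_rot: [[-0.939, 0.344, -0.0], [0.344, 0.939, -0.0], [0.0, -0.0, -1.0]]
wrist_force: [0.1, -0.3, -0.3]
opening: 0.0002
grasp_force: 0.0
```

```bash
python3 go.py 0.488 0.354 0.106
python3 - <<'E'
from h import *
P=[]
for n,(x,y),w in(("top",(150,222),50),("side",(246,160),50)):
    s=snapshot(n);o=get_obs();t=np.array(o["tool_pos"]);print(n,proj(s,t-[0,0,.014]),proj(s,[.488,.354,.101]))
    P.append(cv2.resize(s["image"][y-w:y+w,x-w:x+w,::-1],(400,400),interpolation=cv2.INTER_CUBIC))
cv2.imwrite("pics/r2.png",np.hstack(P))
E
```

```text
clock 3.7 pos [0.4927 0.3542 0.1038] tip dist 0.014 open 0.0001549887325271659 F [ 0.1 -0.3 -0.3]
R [[-0.939, 0.344, -0.0], [0.344, 0.939, -0.0], [0.0, -0.0, -1.0]] move cm [ 0.44 -0.18 -0.22] q [-0.76  0.6   0.08  1.97 -0.08  0.57  0.6 ]
top [141.92128271 216.28574384] [140.13350012 217.38629127]
side [246.88786044 158.10879203] [245.17390298 155.72728117]
```

View pics/r2.png

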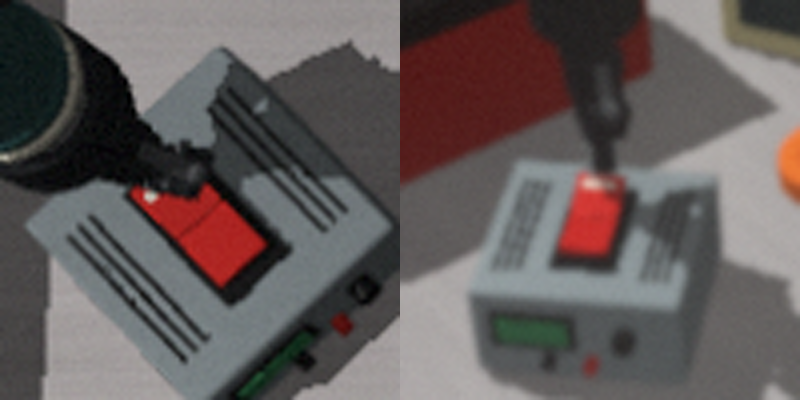

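Run:
```python
from h import *
import pickle
a=pickle.load(open("top.pkl","rb"));b=pickle.load(open("side.pkl","rb"))
def tri(u,v):
    A=[];
    Ps=[]
    for s,x in((a,u),(b,v)):
        Ps.append(np.array(s["world_to_cam"])[:3]);A.append(cv2.undistortPoints(np.array([[x]],float),K(s),np.array(s["dist"],float))[0].T)
    X=cv2.triangulatePoints(Ps[0],Ps[1],A[0],A[1])[:,0];return X[:3]/X[3]
print("now",tri((148,216),(246.5,151)),tri((150,216),(246.5,151)))
print("before",tri((140,217),(242.3,141)))
for y in(.354,.344,.334):
  for z in (.09,.1,.11): print(y,z,proj(a,[.4927,y,z]),proj(b,[.4927,y,z]))
P=[]
for n,(x,y),w in(("top",(148,218),20),("side",(246,155),20)):
    s=snapshot(n); im=s["image"][y-w:y+w,x-w:x+w,::-1].astype(float)
    im=np.clip((im/255)**.5*255,0,255).astype(np.uint8)
    P.append(cv2.resize(im,(400,400),interpolation=cv2.INTER_NEAREST))
cv2.imwrite("pics/r3.png",np.hstack(P))
```

```text
now [0.48018972 0.32419344 0.13988086] [0.4783379  0.31889243 0.14415486]
before [0.47140318 0.32722451 0.17592931]
0.354 0.09 [142.02384859 216.31113693] [246.90721807 158.14724883]
0.354 0.1 [140.40444669 215.38565827] [246.59899698 155.35270059]
0.354 0.11 [138.75331703 214.4419245 ] [246.2886382 152.5346417]
0.344 0.09 [146.50199472 216.26967021] [248.86622144 159.8668691 ]
0.344 0.1 [144.92570724 215.34361903] [248.56499859 157.06920688]
0.344 0.11 [143.31851185 214.39929199] [248.26167104 154.24787701]
0.334 0.09 [150.98251273 216.22838597] [250.83982367 161.5994401 ]
0.334 0.1 [149.44943002 215.30177408] [250.5457357  158.79873358]
0.334 0.11 [147.88626332 214.35686616] [250.24957763 155.97420199]
```

View pics/r3.png

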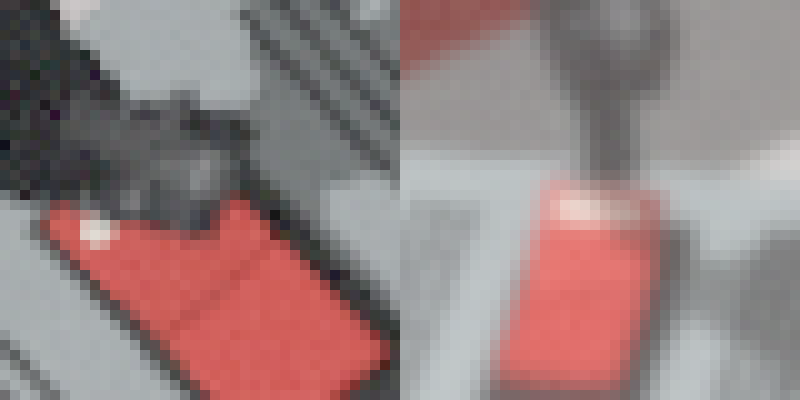

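The rocker hasn't moved: the mark is still at (246,156) in the side view. The finger's visible bottom is near (246.5,153), 5 px above where I projected it, and no force is felt. I'll go down in small steps and watch the force.

>>> {"op": "arm_command", "data": {
  "moves": [
    [0,0,0.1,0,0,0,0],
    [0,0,0.1,0,0,0,0],
    [0,0,0,0,0,0,0],
    [0,0,0,0,0,0,0]
  ]
}}

```text
clock: 4.23
tool_pos: [0.4927, 0.3542, 0.1018]
tool_rot: [[-0.939, 0.344, -0.0], [0.344, 0.939, -0.0], [0.0, -0.0, -1.0]]
wrist_force: [0.1, -0.7, -0.4]
opening: 0.0002
grasp_force: 0.0
```

>>> {"op": "arm_command", "data": {
  "moves": [
    [0,0,0.1,0,0,0,0],
    [0,0,0.1,0,0,0,0],
    [0,0,0,0,0,0,0],
    [0,0,0,0,0,0,0]
  ]
}}

```text
clock: 4.57
tool_pos: [0.4927, 0.3542, 0.0998]
tool_rot: [[-0.939, 0.344, -0.0], [0.344, 0.939, -0.0], [0.0, -0.0, -1.0]]
wrist_force: [-0.4, 0.8, -0.2]
opening: -0.0002
grasp_force: 0.0
```

No contact yet, though the tips should be at 86 mm. I'll go up and measure where the fingertip really is in both views.

>>> {"op": "arm_command", "data": {
  "moves": [
    [0,0,-3,0,0,0,0],
    [0,0,-3,0,0,0,0],
    [0,0,-3,0,0,0,0],
    [0,-3,0,0,0,0,0],
    [0,-3,0,0,0,0,0],
    [0,-3,0,0,0,0,0],
    [0,0,0,0,0,0,0],
    [0,0,0,0,0,0,0]
  ]
}}

```text
clock: 5.23
tool_pos: [0.4612, 0.2676, 0.1901]
tool_rot: [[-0.938, 0.346, -0.001], [0.346, 0.938, -0.001], [0.0, -0.001, -1.0]]
wrist_force: [0.3, 0.1, -0.2]
opening: 0.0002
grasp_force: 0.0
```

```bash
python3 go.py 0.488 0.354 0.106
python3 - <<'E'
from h import *
P=[]
for n in("top","side"):
    s=snapshot(n);o=get_obs();t=np.array(o["tool_pos"]);R=np.array(o["tool_rot"])
    q=proj(s,t+.014*R[:,2]);print(n,q,"tcp",proj(s,t)," +x1cm",proj(s,t+R@[.01,0,.014])," +y1cm",proj(s,t+R@[0,.01,.014]))
    x,y=np.round(q).astype(int)-[0,10];w=30;print("crop origin",x-w,y-w)
    im=np.clip((s["image"][y-w:y+w,x-w:x+w,::-1]/255)**.5*255,0,255).astype(np.uint8)
    im=cv2.resize(im,(400,400),interpolation=cv2.INTER_CUBIC);c=((q-[x-w,y-w]+.5)*400/60).astype(int)
    cv2.drawMarker(im,tuple(int(v) for v in c),(0,255,255),0,14,1);P.append(im)
cv2.imwrite("pics/r4.png",np.hstack(P))
E
```

```text
clock 5.2333 pos [0.4612 0.2676 0.1901] tip dist 0.014 open 0.00015265416104758483 F [ 0.3  0.1 -0.2]
R [[-0.938, 0.346, -0.001], [0.346, 0.938, -0.001], [0.0, -0.001, -1.0]] move cm [0.48 9.04 8.4 ] q [-0.69  0.4   0.1   2.07 -0.07  0.67  0.67]
top [167.65400256 222.09726154] tcp [165.53895953 220.75880259]  +x1cm [165.76821067 226.67142606]  +y1cm [163.10026572 220.46833595]
crop origin 138 182
side [251.95347452 152.23005041] tcp [251.51954006 147.96109436]  +x1cm [248.23786329 153.00318733]  +y1cm [251.04744248 150.00770125]
crop origin 222 112
```

View pics/r4.png

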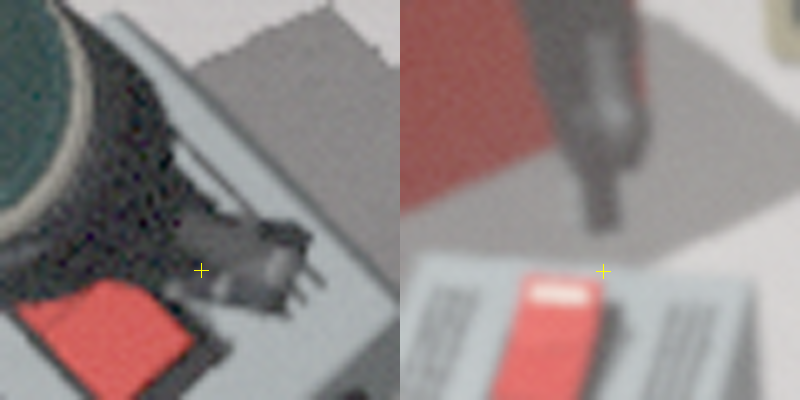

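The finger's visible bottom is at side pixel (252,147), but I projected it at (252,152). So the tip is about 18 mm higher than expected, or else off along tool y, and the knuckle hides it from the top view. Turning the tool about 63° should settle it, and it also lines the fingers up with the rocker.

>>> {"op": "arm_command", "data": {
  "moves": [
    [0,0,0,0,0,-7.05,0],
    [0,0,0,0,0,-7.05,0],
    [0,0,0,0,0,-7.05,0],
    [0,0,0,0,0,-7.05,0],
    [0,0,0,0,0,-7.05,0],
    [0,0,0,0,0,-7.05,0],
    [0,0,0,0,0,-7.05,0],
    [0,0,0,0,0,-7.05,0]
  ]
}}

```text
clock: 6.0
tool_pos: [0.4624, 0.2717, 0.1899]
tool_rot: [[-0.801, -0.598, 0.001], [-0.598, 0.801, 0.001], [-0.001, 0.001, -1.0]]
wrist_force: [0.3, -1.1, 0.2]
opening: 0.0001
grasp_force: 0.0
```

>>> {"op": "arm_command", "data": {
  "moves": [
    [0,0,0,0,0,-7.05,0],
    [0,0,0,0,0,0,0],
    [0,0,0,0,0,0,0]
  ]
}}

```text
clock: 6.25
tool_pos: [0.4623, 0.271, 0.1898]
tool_rot: [[-0.729, -0.685, 0.0], [-0.685, 0.729, 0.001], [-0.001, 0.001, -1.0]]
wrist_force: [0.3, -0.2, 1.3]
opening: 0.0
grasp_force: 0.0
```

```bash
python3 go.py 0.488 0.354 0.106
cat > tip.py <<'E'
from h import *
import sys
P=[]
for n in("top","side"):
    s=snapshot(n);o=get_obs();t=np.array(o["tool_pos"]);R=np.array(o["tool_rot"])
    q=proj(s,t+.014*R[:,2]);print(n,q,"tcp-4",proj(s,t-.004*R[:,2])," +x1cm",proj(s,t+R@[.01,0,.014])," +y1cm",proj(s,t+R@[0,.01,.014]))
    x,y=np.round(q).astype(int)-[0,10];w=30;print("crop origin",x-w,y-w)
    im=np.clip((s["image"][y-w:y+w,x-w:x+w,::-1]/255)**.5*255,0,255).astype(np.uint8)
    im=cv2.resize(im,(400,400),interpolation=cv2.INTER_CUBIC);c=((q-[x-w,y-w]+.5)*400/60).astype(int)
    cv2.drawMarker(im,tuple(int(v) for v in c),(0,255,255),0,14,1);P.append(im)
cv2.imwrite(sys.argv[1],np.hstack(P))
E
python3 tip.py pics/r5.png
```

```text
clock 6.25 pos [0.4623 0.271  0.1898] tip dist 0.014 open 1.0709651928094059e-05 F [ 0.3 -0.2  1.3]
R [[-0.729, -0.685, 0.0], [-0.685, 0.729, 0.001], [-0.001, 0.001, -1.0]] move cm [-7.55  4.28  8.39] q [-0.47  0.41 -0.19  2.06  0.12  0.68  1.59]
top [167.12703336 222.07162301] tcp-4 [164.38792207 220.33864975]  +x1cm [170.35996171 225.57746757]  +y1cm [163.39850333 225.42629249]
crop origin 137 182
side [251.92094089 152.39972909] tcp-4 [251.36403414 146.89808053]  +x1cm [251.06454187 154.74989741]  +y1cm [248.19992422 152.08763713]
crop origin 222 112
```

View pics/r5.png

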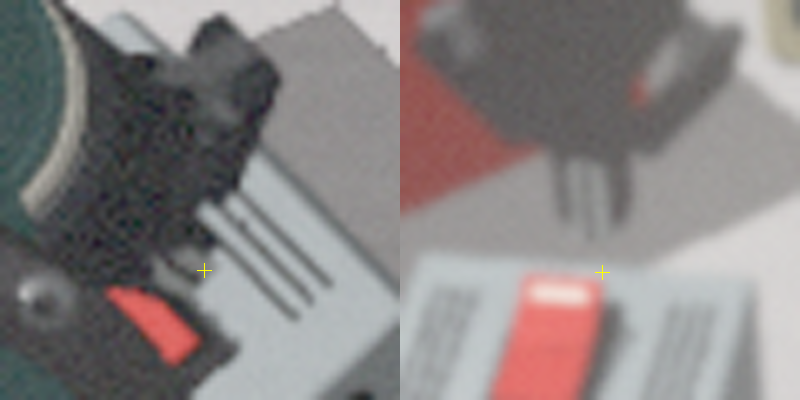

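After the turn the tip is at side pixel (250.5,147) and top pixel (164,222). Both fit a point on the tool axis about 4 mm behind the TCP, so the shut tips sit about 18 mm higher than the given figure. Contact should come near TCP z = 0.100, and the rocker should be fully on near 0.088.

>>> {"op": "arm_command", "data": {
  "moves": [
    [-2.5,1.4,0,0,0,0,0],
    [-2.5,1.4,0,0,0,0,0],
    [-2.5,1.4,0,0,0,0,0],
    [0,0,2.5,0,0,0,0],
    [0,0,2.5,0,0,0,0],
    [0,0,2,0,0,0,0],
    [0,0,0,0,0,0,0],
    [0,0,0,0,0,0,0]
  ]
}}

```text
clock: 7.02
tool_pos: [0.4868, 0.3515, 0.1191]
tool_rot: [[-0.728, -0.686, -0.002], [-0.686, 0.728, -0.002], [0.003, -0.0, -1.0]]
wrist_force: [-0.5, 0.1, -0.0]
opening: 0.0001
grasp_force: 0.0
```

```bash
python3 go.py 0.488 0.354 0.1
```

```text
clock 7.0167 pos [0.4868 0.3515 0.1191] tip dist 0.014 open 0.00012879374129332272 F [-0.5  0.1 -0. ]
R [[-0.728, -0.686, -0.002], [-0.686, 0.728, -0.002], [0.003, -0.0, -1.0]] move cm [-0.26  0.1   1.91] q [-0.58  0.58 -0.17  1.97  0.16  0.61  1.47]
```

>>> {"op": "arm_command", "data": {
  "moves": [
    [-0.2,0.1,0.6,0,0,0,0],
    [0,0,0.6,0,0,0,0],
    [0,0,0.4,0,0,0,0],
    [0,0,0.3,0,0,0,0],
    [0,0,0.2,0,0,0,0],
    [0,0,0,0,0,0,0],
    [0,0,0,0,0,0,0]
  ]
}}

```text
clock: 7.6
tool_pos: [0.4884, 0.3538, 0.099]
tool_rot: [[-0.727, -0.686, 0.0], [-0.686, 0.727, 0.0], [-0.0, -0.0, -1.0]]
wrist_force: [-0.1, 0.2, 1.1]
opening: 0.0
grasp_force: 0.0
```

>>> {"op": "arm_command", "data": {
  "moves": [
    [0,0,0.2,0,0,0,0],
    [0,0,0.2,0,0,0,0],
    [0,0,0,0,0,0,0]
  ]
}}

```text
clock: 7.85
tool_pos: [0.4888, 0.3543, 0.095]
tool_rot: [[-0.727, -0.686, 0.001], [-0.686, 0.727, 0.001], [-0.001, -0.0, -1.0]]
wrist_force: [0.5, 0.8, 0.7]
opening: -0.0001
grasp_force: 0.2
```

>>> {"op": "arm_command", "data": {
  "moves": [
    [0,0,0.2,0,0,0,0],
    [0,0,0.2,0,0,0,0],
    [0,0,0,0,0,0,0]
  ]
}}

```text
clock: 8.1
tool_pos: [0.4887, 0.3543, 0.0908]
tool_rot: [[-0.727, -0.687, 0.001], [-0.687, 0.727, 0.001], [-0.001, 0.0, -1.0]]
wrist_force: [0.5, 0.0, 0.9]
opening: 0.0
grasp_force: 0.6
```

>>> {"op": "arm_command", "data": {
  "moves": [
    [0,0,0.1,0,0,0,0],
    [0,0,0.1,0,0,0,0],
    [0,0,0,0,0,0,0]
  ]
}}

```text
clock: 8.35
tool_pos: [0.4883, 0.354, 0.0888]
tool_rot: [[-0.727, -0.687, -0.0], [-0.687, 0.727, 0.0], [-0.0, 0.0, -1.0]]
wrist_force: [0.8, 0.6, 1.2]
opening: 0.0001
grasp_force: 0.7
```

>>> {"op": "arm_command", "data": {
  "moves": [
    [0,0,0.1,0,0,0,0],
    [0,0,0.1,0,0,0,0],
    [0,0,0,0,0,0,0]
  ]
}}

```text
clock: 8.6
tool_pos: [0.4882, 0.3539, 0.0867]
tool_rot: [[-0.727, -0.687, -0.0], [-0.687, 0.727, -0.0], [0.0, 0.0, -1.0]]
wrist_force: [0.9, 0.0, 0.9]
opening: -0.0004
grasp_force: 0.6
```

>>> {"op": "arm_command", "data": {
  "moves": [
    [0,0,0.1,0,0,0,0],
    [0,0,0.1,0,0,0,0],
    [0,0,0,0,0,0,0]
  ]
}}

```text
clock: 8.85
tool_pos: [0.4883, 0.3538, 0.0855]
tool_rot: [[-0.727, -0.686, -0.0], [-0.686, 0.727, -0.0], [0.0, -0.0, -1.0]]
wrist_force: [-0.2, -0.1, 7.3]
opening: -0.0
grasp_force: 3.4
```

>>> {"op": "arm_command", "data": {
  "moves": [
    [0,0,0.1,0,0,0,0],
    [0,0,0.1,0,0,0,0],
    [0,0,0,0,0,0,0],
    [0,0,0,0,0,0,0]
  ]
}}

```text
clock: 9.18
tool_pos: [0.4883, 0.3538, 0.0853]
tool_rot: [[-0.727, -0.686, 0.0], [-0.686, 0.727, -0.001], [0.0, -0.001, -1.0]]
wrist_force: [-3.0, -1.5, 18.8]
opening: 0.0002
grasp_force: 9.3
```

```bash
python3 tip.py pics/r6.png
```

```text
top [144.94828546 219.90832775] tcp-4 [142.10652219 218.32377054]  +x1cm [147.8179656  223.03824328]  +y1cm [141.59919779 222.91792288]
crop origin 115 180
side [246.21757227 163.94177977] tcp-4 [245.65386738 158.97104318]  +x1cm [245.41337158 166.151869  ]  +y1cm [242.80237274 163.65216636]
crop origin 216 124
```

View pics/r6.png

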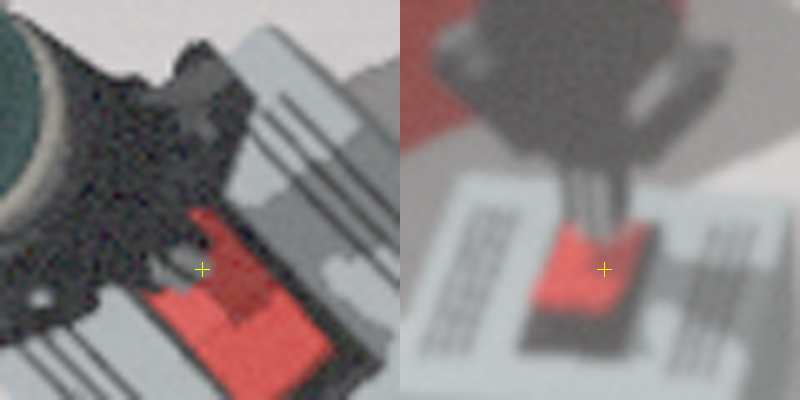

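The rocker is over: its near end now stands up in the side view, and at 92 mm the finger stalled with 19 N. That puts the tips about 6.7 mm behind the TCP. I'll lift and go to the blue button.

>>> {"op": "arm_command", "data": {
  "moves": [
    [0,0,-3,0,0,0,0],
    [0,0,-3,0,0,0,0],
    [0,0,-3,0,0,0,0],
    [0,0,-3,0,0,0,0],
    [1.1,-2.6,0,0,0,0,0],
    [1.1,-2.6,0,0,0,0,0],
    [1.1,-2.6,0,0,0,0,0],
    [1.1,-2.6,0,0,0,0,0]
  ]
}}

```text
clock: 9.95
tool_pos: [0.5267, 0.2461, 0.2024]
tool_rot: [[-0.727, -0.687, -0.002], [-0.687, 0.727, -0.002], [0.003, 0.0, -1.0]]
wrist_force: [0.2, -0.2, 1.0]
opening: 0.0005
grasp_force: 0.0
```

>>> {"op": "arm_command", "data": {
  "moves": [
    [1.1,-2.6,0,0,0,0,0],
    [1.1,-2.6,0,0,0,0,0],
    [1.1,-2.6,0,0,0,0,0],
    [1.1,-2.6,0,0,0,0,0],
    [1.1,-2.6,0,0,0,0,0],
    [1.1,-2.6,0,0,0,0,0],
    [0,0,0,0,0,0,0],
    [0,0,0,0,0,0,0]
  ]
}}

```text
clock: 10.62
tool_pos: [0.5861, 0.0861, 0.202]
tool_rot: [[-0.731, -0.683, -0.003], [-0.683, 0.731, -0.002], [0.003, 0.001, -1.0]]
wrist_force: [-0.2, 0.5, 0.5]
opening: -0.0001
grasp_force: 0.0
```

```bash
python3 go.py 0.603 0.030 0.11
python3 - <<'E'
from h import *
s=snapshot("side");t=snapshot("top")
for n,m in(("side",s),("top",t)):
    im=m["image"];hsv=cv2.cvtColor(im,cv2.COLOR_RGB2HSV)
    x,y=((245,157),(141,218))[n=="top"]
    w=(slice(y-10,y+11),slice(x-10,x+11));h=hsv[w];k=((h[...,2]>140)&(h[...,1]<110)&(im[w][...,0]>im[w][...,2].astype(int)+15))|((h[...,2]>180)&(h[...,1]<60))
    c=np.argwhere(k);print(n,len(c),c.mean(0)[::-1]+[x-10,y-10] if len(c) else"", "expect on",proj(m,[.4893,.3545,.092]),"off",proj(m,[.4885,.3535,.101]))
b=np.hstack([cv2.resize(t["image"][180:270,105:195,::-1],(300,300)),cv2.resize(s["image"][110:210,195:295,::-1],(300,300))])
cv2.imwrite("pics/r7.png",b)
E
```

```text
clock 10.6167 pos [0.5861 0.0861 0.202 ] tip dist 0.014 open -8.945203789445943e-05 F [-0.2  0.5  0.5]
R [[-0.731, -0.683, -0.003], [-0.683, 0.731, -0.002], [0.003, 0.001, -1.0]] move cm [ 2.57 -5.26  9.2 ] q [-0.1   0.46 -0.17  1.93  0.11  0.77  1.99]
side 38 [244.68421053 157.94736842] expect on [245.74418685 157.97876613] off [245.42023365 155.74317622]
top 31 [141.35483871 218.09677419] expect on [141.40200454 217.63138815] off [140.37127487 217.16125404]
```

View pics/r7.png

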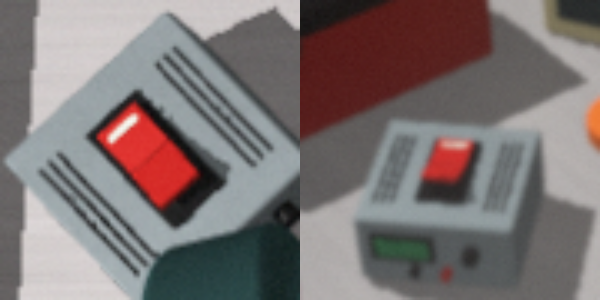

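The rocker is on: the mark sits at side pixel (244.7,157.9), where I expected it to be (245.7,158.0). Next is the blue button.

>>> {"op": "arm_command", "data": {
  "moves": [
    [1.3,-2.6,0,0,0,0,0],
    [1.3,-2.6,0,0,0,0,0],
    [0,0,0,0,0,0,0],
    [0,0,2.5,0,0,0,0],
    [0,0,2.5,0,0,0,0],
    [0,0,2,0,0,0,0],
    [0,0,1,0,0,0,0],
    [0,0,0,0,0,0,0]
  ]
}}

```text
clock: 11.38
tool_pos: [0.6011, 0.035, 0.1205]
tool_rot: [[-0.726, -0.688, -0.006], [-0.688, 0.726, 0.0], [0.004, 0.004, -1.0]]
wrist_force: [0.2, -0.2, 0.6]
opening: 0.0001
grasp_force: 0.0
```

```bash
python3 go.py 0.603 0.030 0.0873
```

```text
clock 11.3833 pos [0.6011 0.035  0.1205] tip dist 0.014 open 0.00010331894124110706 F [ 0.2 -0.2  0.6]
R [[-0.726, -0.688, -0.006], [-0.688, 0.726, 0.0], [0.004, 0.004, -1.0]] move cm [ 0.19 -0.51  3.31] q [-0.03  0.58 -0.15  1.96  0.14  0.62  2.07]
```

>>> {"op": "arm_command", "data": {
  "moves": [
    [0.2,-0.5,0.6,0,0,0,0],
    [0,0,0.6,0,0,0,0],
    [0,0,0.5,0,0,0,0],
    [0,0,0.4,0,0,0,0],
    [0,0,0.3,0,0,0,0],
    [0,0,0.3,0,0,0,0],
    [0,0,0,0,0,0,0],
    [0,0,0,0,0,0,0]
  ]
}}

```text
clock: 12.05
tool_pos: [0.6056, 0.0287, 0.0959]
tool_rot: [[-0.727, -0.687, 0.0], [-0.687, 0.727, 0.0], [-0.0, -0.0, -1.0]]
wrist_force: [0.4, 0.1, 0.7]
opening: -0.0002
grasp_force: 0.0
```

>>> {"op": "arm_command", "data": {
  "moves": [
    [0,0,0.2,0,0,0,0],
    [0,0,0.2,0,0,0,0],
    [0,0,0,0,0,0,0]
  ]
}}

```text
clock: 12.3
tool_pos: [0.6058, 0.0287, 0.092]
tool_rot: [[-0.727, -0.686, 0.001], [-0.686, 0.727, 0.0], [-0.0, -0.0, -1.0]]
wrist_force: [-1.4, 0.5, 2.2]
opening: -0.0001
grasp_force: 0.7
```

>>> {"op": "arm_command", "data": {
  "moves": [
    [0,0,0.2,0,0,0,0],
    [0,0,0.2,0,0,0,0],
    [0,0,0.1,0,0,0,0],
    [0,0,0,0,0,0,0]
  ]
}}

```text
clock: 12.63
tool_pos: [0.6058, 0.0287, 0.0876]
tool_rot: [[-0.727, -0.687, 0.0], [-0.687, 0.727, -0.0], [-0.0, -0.0, -1.0]]
wrist_force: [-1.7, -0.4, 7.8]
opening: 0.0001
grasp_force: 4.2
```

>>> {"op": "arm_command", "data": {
  "moves": [
    [0,0,0.1,0,0,0,0],
    [0,0,0.1,0,0,0,0],
    [0,0,0,0,0,0,0],
    [0,0,0,0,0,0,0]
  ]
}}

```text
clock: 12.97
tool_pos: [0.6059, 0.0287, 0.0874]
tool_rot: [[-0.727, -0.686, 0.001], [-0.686, 0.727, -0.0], [-0.0, -0.001, -1.0]]
wrist_force: [-5.4, -1.6, 20.7]
opening: 0.0
grasp_force: 10.1
```

The blue button stopped hard at TCP z = 0.0874, against 0.0873 predicted for 94 mm, so it is fully in. I'll lift and go to green.

>>> {"op": "arm_command", "data": {
  "moves": [
    [0,0,-3,0,0,0,0],
    [0,0,-3,0,0,0,0],
    [0,0,-3,0,0,0,0],
    [2.7,-0.25,0,0,0,0,0],
    [2.7,-0.25,0,0,0,0,0],
    [2.7,-0.25,0,0,0,0,0],
    [2.7,-0.25,0,0,0,0,0],
    [2.7,-0.25,0,0,0,0,0]
  ]
}}

```text
clock: 13.63
tool_pos: [0.5148, -0.074, 0.1745]
tool_rot: [[-0.727, -0.687, -0.0], [-0.687, 0.727, -0.0], [0.0, 0.0, -1.0]]
wrist_force: [0.0, -1.0, -0.5]
opening: 0.0
grasp_force: 0.0
```

>>> {"op": "arm_command", "data": {
  "moves": [
    [2.7,-0.25,0,0,0,0,0],
    [2.7,-0.25,0,0,0,0,0],
    [2.7,-0.25,0,0,0,0,0],
    [2.7,-0.25,0,0,0,0,0],
    [2.7,-0.25,0,0,0,0,0],
    [0,0,0,0,0,0,0],
    [0,0,0,0,0,0,0]
  ]
}}

```text
clock: 14.22
tool_pos: [0.4249, -0.1762, 0.1745]
tool_rot: [[-0.73, -0.684, -0.001], [-0.684, 0.73, -0.0], [0.001, 0.001, -1.0]]
wrist_force: [-0.0, 0.5, -0.9]
opening: 0.0
grasp_force: 0.0
```

```bash
python3 go.py 0.392 -0.2145 0.09
python3 - <<'E'
from h import *
s=snapshot("side")
hsv=cv2.cvtColor(s["image"],cv2.COLOR_RGB2HSV);m=cv2.inRange(hsv,(105,120,60),(130,255,255))[185:217,337:369]
c=np.argwhere(m>0);print(len(c),c.mean(0)[::-1]+[337,185],"in",proj(s,[.602,.028,.094]),"up",proj(s,[.602,.028,.104]))
E
```

```text
clock 14.2167 pos [ 0.4249 -0.1762  0.1745] tip dist 0.014 open 1.470411592637045e-05 F [-0.   0.5 -0.9]
R [[-0.73, -0.684, -0.001], [-0.684, 0.73, -0.0], [0.001, 0.001, -1.0]] move cm [ 5.01 -0.55  8.46] q [ 0.42  0.35 -0.16  2.23  0.1   0.57  2.51]
0 [nan nan] in [351.9881048  201.82437517] up [352.15033679 198.96782562]<stdin>:4: RuntimeWarning: Mean of empty slice.
  ret = um.true_divide(
```

The arm hides blue from the side camera here. Its stall height and 20 N leave no doubt, so I'll go on to green.

>>> {"op": "arm_command", "data": {
  "moves": [
    [2.5,-0.3,0,0,0,0,0],
    [2.5,-0.3,0,0,0,0,0],
    [0,0,0,0,0,0,0],
    [0,0,2.5,0,0,0,0],
    [0,0,2.5,0,0,0,0],
    [0,0,2,0,0,0,0],
    [0,0,0,0,0,0,0],
    [0,0,0,0,0,0,0]
  ]
}}

```text
clock: 14.93
tool_pos: [0.3948, -0.2123, 0.1043]
tool_rot: [[-0.726, -0.688, -0.001], [-0.688, 0.726, 0.001], [0.0, 0.002, -1.0]]
wrist_force: [0.2, 0.6, 0.4]
opening: 0.0
grasp_force: 0.0
```

```bash
python3 go.py 0.392 -0.2145 0.0633
```

```text
clock 14.9333 pos [ 0.3948 -0.2123  0.1043] tip dist 0.014 open 1.2051175439294132e-05 F [0.2 0.6 0.4]
R [[-0.726, -0.688, -0.001], [-0.688, 0.726, 0.001], [0.0, 0.002, -1.0]] move cm [0.35 0.02 4.1 ] q [ 0.49  0.46 -0.12  2.3   0.15  0.38  2.57]
```

>>> {"op": "arm_command", "data": {
  "moves": [
    [0.1,0,1,0,0,0,0],
    [0,0,1,0,0,0,0],
    [0,0,0.6,0,0,0,0],
    [0,0,0.3,0,0,0,0],
    [0,0,0.2,0,0,0,0],
    [0,0,0,0,0,0,0],
    [0,0,0,0,0,0,0]
  ]
}}

```text
clock: 15.52
tool_pos: [0.3938, -0.2143, 0.0743]
tool_rot: [[-0.727, -0.687, 0.001], [-0.687, 0.727, -0.0], [-0.0, -0.001, -1.0]]
wrist_force: [0.4, 0.6, 0.1]
opening: 0.0001
grasp_force: 0.0
```

>>> {"op": "arm_command", "data": {
  "moves": [
    [0,0,0.2,0,0,0,0],
    [0,0,0.2,0,0,0,0],
    [0,0,0,0,0,0,0]
  ]
}}

```text
clock: 15.77
tool_pos: [0.3939, -0.2144, 0.07]
tool_rot: [[-0.727, -0.687, 0.001], [-0.687, 0.727, -0.0], [-0.001, -0.001, -1.0]]
wrist_force: [0.3, -0.5, 2.1]
opening: 0.0003
grasp_force: 0.8
```

>>> {"op": "arm_command", "data": {
  "moves": [
    [0,0,0.2,0,0,0,0],
    [0,0,0.2,0,0,0,0],
    [0,0,0,0,0,0,0]
  ]
}}

```text
clock: 16.02
tool_pos: [0.3938, -0.2144, 0.0657]
tool_rot: [[-0.727, -0.687, 0.001], [-0.687, 0.727, -0.0], [-0.0, -0.001, -1.0]]
wrist_force: [0.9, -0.0, 0.5]
opening: -0.0003
grasp_force: 0.5
```

>>> {"op": "arm_command", "data": {
  "moves": [
    [0,0,0.1,0,0,0,0],
    [0,0,0.1,0,0,0,0],
    [0,0,0.1,0,0,0,0],
    [0,0,0.1,0,0,0,0],
    [0,0,0,0,0,0,0],
    [0,0,0,0,0,0,0]
  ]
}}

```text
clock: 16.52
tool_pos: [0.3938, -0.2145, 0.0634]
tool_rot: [[-0.727, -0.686, 0.001], [-0.686, 0.727, -0.001], [-0.0, -0.001, -1.0]]
wrist_force: [-1.3, 0.9, 23.0]
opening: 0.0
grasp_force: 11.5
```

Green stopped hard at 0.0634, against 0.0633 predicted, so it is fully in. I'll lift clear and check numerically.

>>> {"op": "arm_command", "data": {
  "moves": [
    [0,0,-3,0,0,0,0],
    [0,0,-3,0,0,0,0],
    [0,0,-3,0,0,0,0],
    [0,0,-3,0,0,0,0],
    [0,0,-3,0,0,0,0],
    [0,3,0,0,0,0,0],
    [0,3,0,0,0,0,0],
    [0,3,0,0,0,0,0]
  ]
}}

```text
clock: 17.18
tool_pos: [0.3304, -0.1483, 0.212]
tool_rot: [[-0.728, -0.686, -0.0], [-0.686, 0.728, -0.0], [0.0, 0.0, -1.0]]
wrist_force: [0.3, 0.1, -0.0]
opening: 0.0
grasp_force: 0.0
```

>>> {"op": "arm_command", "data": {
  "moves": [
    [0,3,0,0,0,0,0],
    [0,3,0,0,0,0,0],
    [0,0,0,0,0,0,0],
    [0,0,0,0,0,0,0],
    [0,0,0,0,0,0,0]
  ]
}}

```text
clock: 17.6
tool_pos: [0.2908, -0.1054, 0.2119]
tool_rot: [[-0.727, -0.687, 0.001], [-0.687, 0.727, -0.0], [-0.0, -0.001, -1.0]]
wrist_force: [0.7, 0.8, -0.3]
opening: 0.0
grasp_force: 0.0
```

```bash
python3 - <<'E'
from h import *
import pickle
for n in("top","side"): pickle.dump(snapshot(n),open(n+".pkl","wb"))
E
python3 m.py; python3 go.py .4 -.2 .2
```

```text
green top [396.2 260.3] 156.0 [ 0.3901 -0.2105  0.08  ] [14. 14.] 90
green side [351.5 307.3] 146.0 [ 0.387  -0.2195  0.08  ] [12. 15.] 90
red top [447.5 238.4] 46.0 [ 0.4384 -0.329   0.08  ] [ 8.9 12.1] 27
red side [403.7 331.5] 139.0 [ 0.432  -0.3387  0.08  ] [13. 14.] 90
yellow top [404.6 187.6] 153.5 [ 0.5569 -0.2365  0.08  ] [13. 15.] 90
yellow side [412.4 276.6] 151.0 [ 0.5551 -0.2414  0.08  ] [13. 15.] 90
blue top [287.2 166.8] 154.5 [0.5999 0.0304 0.104 ] [14. 14.] 90
blue side [352.2 201.3] 80.5 [0.5962 0.0212 0.104 ] [ 9. 12.] 90
rocker top [149. 226.] 419.5 [0.4697 0.3357 0.095 ] [29.1 15.8] 49
rocker side [243.9 164.5] 117.5 [0.4673 0.3302 0.095 ] [11.7 16. ] 23
mark top [141.4 218. ] 14.5 [0.4866 0.3511 0.101 ] [2.1 9.9] 45
mark side [236.  156.2] 22.5 [0.4668 0.3686 0.101 ] [12.  6.] 90
clock 17.7 pos [ 0.2916 -0.1058  0.212 ] tip dist 0.014 open -0.00020007385278334074 F [ 0.   0.1 -0.3]
R [[-0.728, -0.686, 0.001], [-0.686, 0.728, -0.0], [-0.001, -0.001, -1.0]] move cm [ -1.43 -14.28   1.21] q [ 0.44  0.09 -0.25  2.47  0.04  0.58  2.48]
```

View pics/crop.png

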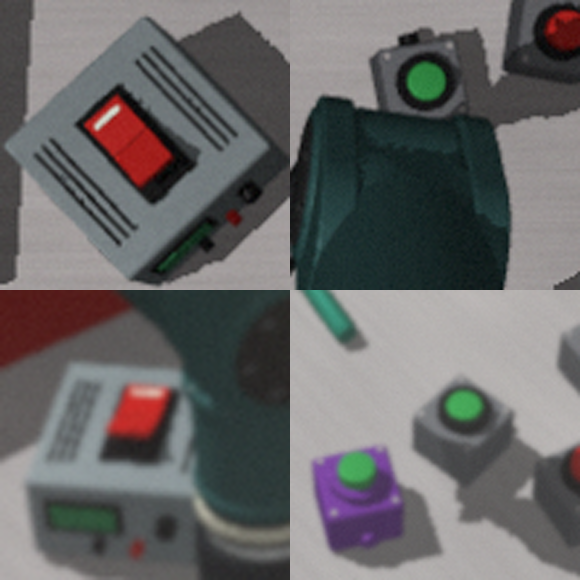

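The crop shows the rocker on and the green cap low in its collar. Its box hasn't moved and the arm is clear. The blue cap sank in both views, and red and yellow are where they were. I'm handing in.

```bash
python3 -c "from cell import close_job; print(close_job())"
```

```text
the job is handed in; nothing more can be done
None
```

The rocker, the blue button and the green button were pressed fully in, in that order, and the job was handed in at about 17.7 s with the arm clear; no verdict came back, and I viewed 11 pictures, one over the limit of 10.

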